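# Hold the hand stamp on the framed mark

### The job

First swing the marking jig's blue template arm out over the white print bed until it seats in its end detent, so that its window frames the red printed mark. Then take the stamp with the dark red handle from the tray and hold it through the window on the mark: centred, upright, its oblong face lined up with the red oblong, pressed lightly with about 6 N so that the sprung bed sinks about 7 mm, never hard. Finish while still holding it pressed there, with the other stamps, the jar and the pot left where they stand.

Things in the scene. Friction and masses are not known exactly. Their poses are not given: they have to be found in the camera images.
- jig: Marking jig, fixed to the table: wooden board 180 (x) by 260 (y) by 22 mm high. Origin: centre of its underside, z up. On it, in its frame: the template arm's hinge at x 0, y -100 mm; the print bed centred at x 0, y +50 mm. Two steel guides, tops 40 mm above the table, flank the bed at x +-63 mm.
- template (a joint): Template arm's angle about its upright hinge, rad: 0 = folded, arm along the jig's -x; grows clockwise seen from above; 1.571 = end stop, arm along the jig's +y, window over the bed. Starts at 0 to 0.5. Stays where left (0.5 N at the knob moves it); from 1.25 to 1.45 a sprung detent resists with up to 3.5 N at the knob; past 1.5 it snaps the arm to the stop and holds it with about 2 N.
- template_hinge (a point): On the hinge axis, at the arm's upper face (62 mm above the table). The arm is blue-painted plate 6 mm thick, underside 6 mm above the bed, 22 mm wide, ending 185 mm from the hinge in a frame 84 mm wide. The window is 64 mm (across the arm) by 50 mm (along it), centred 150 mm from the hinge; its bars are 10 mm wide.
- template_knob (a point): Centre of the top of the arm's upright black knob, a cylinder of 20 mm diameter standing 35 mm above the arm's upper face, 95 mm from the hinge towards the window; its top is 97 mm above the table. It moves with the arm. Can be pinched from above or pushed.
- platen: White print bed, 110 (jig x) by 100 (jig y) by 8 mm, that can only sink straight down on springs. Origin: centre of its underside (42 mm above the table at rest; upper face at 50 mm); axes as the jig's. It starts to sink at about 1 N and sinks 1 mm for each further 0.7 N (about 7 mm at 6 N); it bottoms hard at 18 mm (about 13.5 N).
- mark (a point): Centre of the red mark printed on the bed's upper face (a cross in an oblong outline, inside 44.5 by 30.5 mm), seen through the window when the arm is seated. Its x axis is the long direction of the oblong, z up. It sinks with the bed.
- tray: Shallow open wooden tray, fixed, 250 (x) by 94 (y) by 18 mm high, walls and floor 5 mm thick; three stamps stand in it in a row along its x, about 75 mm apart, in any order. Origin: centre of its underside.
- stamp: The stamp to use: dark red handle, 0.10 to 0.19 kg, upright. Origin: centre of its flat rubber face (underside). Block 44 (x) by 30 (y) by 23 mm high, light wood with a black rubber face; above it a square handle 24 by 24 mm (sides along x and y) from 23 to 107 mm, then an 18 mm round top to 115 mm. z points up the handle. The face is the same either way round.
- stamp_black: Bystander: same stamp with a black handle; same size and origin.
- stamp_plain: Bystander: same stamp with a plain light wooden handle; same size and origin.
- jar: Bystander: white jar with orange cap, 60 mm diameter, 85 mm high; origin at the centre of its underside.
- pot: Bystander: green cup-shaped pot, 70 mm diameter, 80 mm high; origin at the centre of its underside.
Mind the look-alikes: they are no part of the job. Leave any turquoise look-alike of the stamp alone.

How it is judged:
On the way, in this order (a step that is already met when the one before it is completed fails the run):
1. the template arm is seated at its end stop, the stamp still in the tray (value of joint template above 1.53 rad and z of stamp in the frame of tray below 0.02 m), for 0.3 s.
2. the gripper has lifted the red stamp clear of the tray (z of stamp in the frame of tray above 0.03 m and contact force between the fingers and stamp above 1 N), for 0.2 s.
At the end, for the whole second after the job is handed in: Template arm at its end stop (over 1.53 rad); red stamp gripped, at rest, face on the bed within 6 mm of the mark centre, upright within 0.08 rad, long side within 0.12 rad of the mark's (either way round), pressing the bed with 3 to 10 N; the robot itself not touching the bed (value of joint template above 1.53 rad and horizontal distance between stamp and mark below 0.006 m and z of stamp in the frame of mark between -0.004 and 0.004 m and angle between stamp's own z axis and vertical below 0.08 rad and angle between the x axis of stamp and the x axis of mark, either way round below 0.12 rad and contact force between stamp and platen between 3 and 10 N and contact force between the fingers and stamp above 1 N and contact force between each of the fingers, the arm and platen below 0.3 N and linear speed of stamp below 0.02 m/s); the arm keeps its last pose, push and grip.
It fails at once if the stamp is pressed on the bed with more than 18 N (contact force between stamp and platen above 18 N).
It fails at once if the black-handled stamp is moved more than 20 mm or tipped (distance of stamp_black from where it was at the start of the episode above 0.02 m or angle between stamp_black's own z axis and vertical above 0.3 rad).
It fails at once if the plain wooden stamp is moved more than 20 mm or tipped (distance of stamp_plain from where it was at the start of the episode above 0.02 m or angle between stamp_plain's own z axis and vertical above 0.3 rad).
It fails at once if the white jar is moved more than 20 mm or tipped (distance of jar from where it was at the start of the episode above 0.02 m or angle between jar's own z axis and vertical above 0.3 rad).
It fails at once if the green pot is moved more than 20 mm or tipped (distance of pot from where it was at the start of the episode above 0.02 m or angle between pot's own z axis and vertical above 0.3 rad).
It also fails if it takes over 69 s, if anything falls off the work surface, if the arm or the gripper's body presses on something with over 40 N, if the wrist force passes 120 N, or if a joint passes its speed limit or range.

### The arm

A 7-joint arm with a two-finger parallel gripper is mounted at the origin on the work surface. World frame = base frame: x ahead of the robot, y to its left, z up, the work surface at z = 0. Lengths are in m, angles in rad, forces in N, time in s.
With the tool pointing down it reaches from about 0.425 to 0.925 m from the base axis. Payload 6.8 kg.
Tool frame: the origin (TCP) lies at the very end of the fingers, on their centre line; the grasp point (between the pads) lies 19 mm behind it; z points along the fingers, y is the line along which they close (so a half turn about z gives the same grasp; the last joint's range is limited). The gripper opens to 85 mm and grips with 20 to 120 N. Pads are 22 mm wide; open, the fingers measure 114 mm over their backs; the gripper's body (76 mm by 85 mm) begins 54 mm behind the grasp point. The pads swing forward as they close: fully open they stand 13 mm farther back than shut.
Start: joints at [-1.438, 0.477, 0.022, 1.555, -0.011, 1.109, -0.083], TCP at [0.161, 0.656, 0.193] pointing down, gripper open.
Joint ranges: [-2.96, 2.96], [-0.34, 2.1], [-1.41, 1.46], [0.24, 2.44], [-1.37, 4.51], [0.17, 1.92], [-2.96, 2.96]. Speed limits (rad/s): [2.39, 2.39, 3.14, 3.14, 3.14, 3.14, 3.14].

### API

Orientations are given as a rotation vector (axis times angle).
In Python, from bench import r gives the robot as it stands. The module is installed in compiled form; this text tells all that it offers.
- The arm moves only by the tool servo_tool, never from a script. Its argument "commands" is a list of rows, each a list of 7 numbers: the turn, a rotation vector about the world's x, y, z in degrees, then the shift along the world's x, y, z in mm, then the closure, from 0 (fully open) to 1 (shut). A call has 1 to 5 rows; each row is the pose to reach, as a shift and turn from the pose commanded when the call began; what a row does not reach only later rows make up. A row lasts 1/12 s, in which the tool goes at most 41.7 mm and 7.16 degrees, less where a joint would pass 70% of its speed; a pose out of reach is approached as far as the arm can. A call with a gripper value outside its range is refused whole. The fingers move at their own pace and stop on an object; "force" is the grip in N (left out, the last holds). Time passes only in rows, so rows that repeat a pose let the fingers close. It gives the time, the measured TCP pose, the force, the opening and the grip force at its end, in the units of the state.
- r.get_obs(): the state, without advancing time (a new reading comes with each control period).
- r.grab_frame(name): name is "scene" or "top" or "wrist"; returns (picture, depth): 480x640x3 uint8, blue, green, red; 480x640 float32, m along the optical axis (not along the pixel's ray), 0 where there is no reading.
- r.camera_info(name): a dict with "vertical_fov" (degrees; the focal length in pixels is half the picture's height over the tangent of half this angle, whatever the lens; pixels are square), "cx", "cy" (the principal point, pixels), "cam_to_world" (4x4, takes a point from camera to world coordinates); the wrist camera has in their place "T_tool_cam" (4x4, takes a point from camera to tool coordinates, whose origin is the TCP and whose axes are the flange's). Camera axes: x right, y up, looking along -z (the intrinsics and any distortion apply to the point x, -y, -z); pixel columns grow to the right and rows downward; lengths in m; the calibration is good to about 2 mm. A picture is of the moment at which its call begins: read the wrist's pose just before it. camera_info takes no time and is no camera call.
- r.hand_in(): hands the job in; it is judged then, once.
The state is a dict: "clock": time; "joints": joint angles; "qvel": joint speeds; "tau": joint torques, N m; "tcp_pos": TCP position; "orientation": TCP orientation; "contact_force": force on the tool from outside, world axes, zero at the start; "moment": the same for the moment, N m; "grip_width": finger opening in m; "gripper_force": force on a finger pad.
Only numpy, scipy, OpenCV 4.12 (cv2) and the standard library are available. Lean on these libraries where they do the work, as an engineer would, in place of code of your own. Each camera call takes 0.05 s, during which the arm holds its last target. There are 200 camera calls.

## Working session

There is one attempt and no reset: what is moved stays moved. The work goes in short steps, Python scripts to look and compute and a tool call to move; the robot and the scene stay as the last step left them, time stands still between calls to the robot, and variables do not carry over. Pictures are saved under pics/ and viewed, at most 10 in all, crops included, and the job is handed in when it is done.

Besides the shell and the picture viewer there is one more tool, called after "Request:" as a command line: name --pt "numbers of a row" for each row, then --argument value for the rest. servo_tool: Moves the arm, as the interface text tells. Its arguments: {"type":"object","properties":{"commands":{"type":"array"},"force":{"type":"number"}},"required":["commands"]}

```bash
mkdir -p pics; cat > h.py <<'E'
import numpy as np, cv2
from bench import r
def grab(n):
    o=r.get_obs(); im,d=r.grab_frame(n); return o,im,d
def world(n,d,ci=None,o=None):
    ci=ci or r.camera_info(n); f=240/np.tan(np.radians(ci['vertical_fov'])/2)
    v,u=np.mgrid[0:480,0:640]
    P=np.stack([(u-ci['cx'])/f*d,-(v-ci['cy'])/f*d,-d],-1)
    if n=='wrist':
        T=np.eye(4);T[:3,:3]=cv2.Rodrigues(np.array(o['orientation'],float))[0];T[:3,3]=o['tcp_pos'];T=T@np.array(ci['T_tool_cam'])
    else: T=np.array(ci['cam_to_world'])
    return P@T[:3,:3].T+T[:3,3]
E
python3 - <<'E'
from h import *
for n in['top','scene']:
    o,im,d=grab(n); cv2.imwrite(f'pics/{n}0.png',im); np.savez(f'{n}0.npz',im=im,d=d,W=world(n,d)); print({k:v for k,v in r.camera_info(n).items()})
print(o, r.camera_info('wrist'))
E
```

```text
{'vertical_fov': 51.83818672365588, 'cx': 317.9259590371649, 'cy': 244.79676785408677, 'cam_to_world': array([[ 0.02573596,  0.99390213, -0.10722045,  0.46499173],
       [-0.99940968,  0.02313907, -0.02539434, -0.01961369],
       [-0.0227585 ,  0.10781071,  0.99391091,  1.14240061],
       [ 0.        ,  0.        ,  0.        ,  1.        ]])}
{'vertical_fov': 54.06862769301142, 'cx': 319.9249074811434, 'cy': 235.05733628696484, 'cam_to_world': array([[-0.14281908, -0.71060666,  0.68894186,  1.26433062],
       [ 0.98972131, -0.10772565,  0.09405804,  0.1008323 ],
       [ 0.00737845,  0.69529373,  0.71868783,  0.81462183],
       [ 0.        ,  0.        ,  0.        ,  1.        ]])}
{'clock': 0.05, 'joints': array([-1.43812472,  0.47781505,  0.02235719,  1.55641976, -0.01147882,
        1.10930746, -0.08309357]), 'qvel': array([ 9.02666532e-05, -2.49433906e-03,  3.05057722e-03, -1.71533006e-04,
        1.15369343e-03,  5.43241436e-05, -7.64609560e-04]), 'tau': array([ 3.82575861e-03, -5.98295081e+01,  1.61509484e+00, -2.82253307e+01,
        1.27858450e-02,  5.13212144e-03, -5.76134170e-06]), 'tcp_pos': array([0.16083658, 0.65489151, 0.19212949]), 'orientation': array([-3.77248568e-01, -3.11880183e+00,  2.85929987e-03]), 'contact_force': array([-0.27365054,  0.05785945,  0.88330653]), 'moment': array([-0.01253796,  0.01135796,  0.01388479]), 'gripper_force': 0.0, 'grip_width': 0.0852156935821617} {'vertical_fov': 63.584661002512384, 'cx': 323.4776248923035, 'cy': 242.0512091157917, 'T_tool_cam': array([[ 1.52973525e-03,  9.47791731e-01,  3.18886336e-01,
         8.25664635e-02],
       [ 9.99998815e-01, -1.39516441e-03, -6.50414013e-04,
         6.95522259e-04],
       [-1.71558155e-04,  3.18886953e-01, -9.47792742e-01,
        -1.80588530e-01],
       [ 0.00000000e+00,  0.00000000e+00,  0.00000000e+00,
         1.00000000e+00]])}
```

View pics/top0.png

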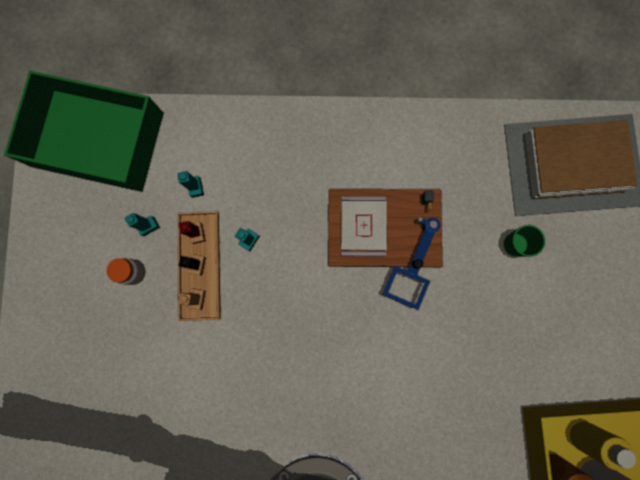

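View pics/scene0.png

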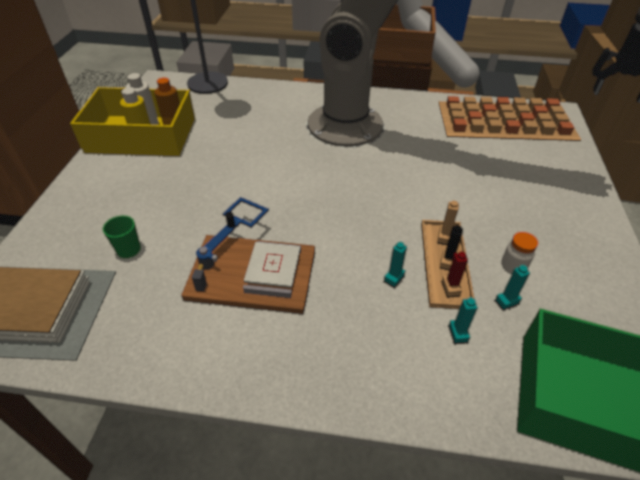

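The top view shows the tray at left, with the red stamp at about (192,230), black at (192,263) and plain at (192,298). The jig is centred at (385,228): mark (364,225), hinge (432,225), knob (418,263), folded window (405,287). The turquoise look-alikes are at (190,183), (140,222) and (247,238). Next I measure these points.

```bash
python3 - <<'E'
from h import *
for n in['top','scene']:
    Z=np.load(n+'0.npz');im,W=Z['im'],Z['W'];h=cv2.cvtColor(im,cv2.COLOR_BGR2HSV).astype(int)
    H,S,V=h[...,0],h[...,1],h[...,2];z=W[...,2];x,y=W[...,0],W[...,1]
    def rep(k,m):
        P=W[m]; print(n,k,m.sum(),np.round(P.mean(0),4) if len(P) else '',np.round([P.min(0),P.max(0)],3).tolist() if len(P) else '')
    jig=(x>.3)&(x<.65)&(y<0)&(y>-.35)
    red=((H<8)|(H>172))&(S>90)
    rep('mark',jig&red&(z>.042)&(z<.058)&(y>-.2)&(S>60))
    blue=(H>100)&(H<125)&(S>120)&(z>.045)&(z<.075)&jig
    rep('blue',blue)
    P=W[blue][:,:2]
    # hinge end vs frame
    rep('knobtop',jig&(z>.089)&(z<.106))
    tr=(x>.25)&(x<.7)&(y>.1)&(y<.5)
    rep('redhandle',tr&red&(z>.06)&(z<.125)&(V<150))
    rep('stamps z>.105',tr&(z>.108)&(z<.13))
    bed=jig&(S<60)&(V>120)&(z>.043)&(z<.056); rep('bed',bed)
    print(cv2.minAreaRect((W[bed][:,:2]*1000).astype(np.float32)))
    wood=jig&(z>.016)&(z<.03)&(S>80); rep('board',wood); print(cv2.minAreaRect((W[wood][:,:2]*1000).astype(np.float32)))
    print(cv2.minAreaRect((P*1000).astype(np.float32)))
E
```

```text
top mark 71 [ 0.6212 -0.0931  0.0513] [[0.604, -0.109, 0.045], [0.65, -0.075, 0.057]]
top blue 913 [ 0.5444 -0.2047  0.0631] [[0.449, -0.257, 0.054], [0.647, -0.136, 0.072]]
top knobtop 70 [ 0.5441 -0.2047  0.0977] [[0.535, -0.213, 0.089], [0.553, -0.196, 0.103]]
top redhandle 194 [0.6048 0.287  0.1023] [[0.524, 0.276, 0.061], [0.62, 0.303, 0.124]]
top stamps z>.105 517 [0.5547 0.2867 0.1148] [[0.445, 0.158, 0.108], [0.633, 0.421, 0.127]]
top bed 1273 [ 0.6119 -0.0918  0.051 ] [[0.567, -0.141, 0.043], [0.65, -0.043, 0.056]]
((608.667236328125, -91.8969955444336), (82.58695220947266, 97.8120346069336), 0.03902817517518997)
top board 3114 [ 0.5872 -0.1475  0.023 ] [[0.54, -0.271, 0.016], [0.65, -0.013, 0.03]]
((595.169189453125, -141.94003295898438), (109.80367279052734, 258.7359619140625), 0.04344390705227852)
((554.108642578125, -210.56826782226562), (81.76799774169922, 200.20663452148438), 67.30117797851562)
scene mark 2 [ 0.6386 -0.0961  0.0518] [[0.629, -0.104, 0.05], [0.648, -0.088, 0.053]]
scene blue 424 [ 0.5608 -0.2043  0.0619] [[0.449, -0.249, 0.058], [0.649, -0.134, 0.07]]
scene knobtop 60 [ 0.5454 -0.2019  0.0952] [[0.534, -0.212, 0.089], [0.554, -0.193, 0.1]]
scene redhandle 330 [0.6152 0.2928 0.0955] [[0.546, 0.281, 0.06], [0.623, 0.306, 0.124]]
scene stamps z>.105 463 [0.563  0.2942 0.1144] [[0.444, 0.161, 0.108], [0.636, 0.424, 0.124]]
scene bed 1095 [ 0.6106 -0.088   0.0498] [[0.459, -0.252, 0.043], [0.65, -0.039, 0.056]]
((556.0359497070312, -139.0142822265625), (213.18603515625, 185.12269592285156), 85.623291015625)
scene board 1934 [ 0.5974 -0.1446  0.0218] [[0.537, -0.268, 0.017], [0.65, -0.009, 0.028]]
((594.0327758789062, -138.3655242919922), (112.05168151855469, 258.74285888671875), 0.4136461913585663)
((554.9852905273438, -204.41656494140625), (81.20738220214844, 199.65802001953125), 68.06648254394531)
```

Request:
servo_tool --pt "0 0 0 30 -28 10 0" --pt "0 0 0 60 -56 20 0" --pt "0 0 0 90 -84 30 0" --pt "0 0 0 120 -112 45 0" --pt "0 0 0 150 -140 58 0"

```text
clock: 0.52
tcp_pos: [0.3084, 0.517, 0.2496]
orientation: [-0.377, -3.119, 0.002]
contact_force: [0.5, 0.2, 1.0]
grip_width: 0.0856
gripper_force: 0.0
```

Request:
servo_tool --pt "0 0 0 30 -28 0 0" --pt "0 0 0 60 -56 0 0" --pt "0 0 0 90 -84 0 0" --pt "0 0 0 120 -112 0 0" --pt "0 0 0 150 -140 0 0"

```text
clock: 0.93
tcp_pos: [0.4584, 0.377, 0.2494]
orientation: [-0.377, -3.119, 0.0]
contact_force: [0.7, 0.5, -0.1]
grip_width: 0.085
gripper_force: 0.0
```

Request:
servo_tool --pt "0 0 0 30 -28 0 0" --pt "0 0 0 60 -56 0 0" --pt "0 0 0 90 -84 0 0" --pt "0 0 0 90 -84 0 0" --pt "0 0 0 90 -84 0 0"

```text
clock: 1.35
tcp_pos: [0.5493, 0.2914, 0.249]
orientation: [0.387, 3.117, -0.002]
contact_force: [0.1, -0.2, 0.5]
grip_width: 0.0857
gripper_force: 0.0
```

```bash
python3 - <<'E'
from h import *
o,im,d=grab('wrist'); cv2.imwrite('pics/w1.png',im); W=world('wrist',d,None,o); np.savez('w1.npz',im=im,d=d,W=W)
print(o['tcp_pos'],o['orientation'],o['joints'],o['contact_force'])
Z=np.load('top0.npz');W=Z['W'];h=cv2.cvtColor(Z['im'],cv2.COLOR_BGR2HSV).astype(int)
x,y,z=W[...,0],W[...,1],W[...,2]
w=(x>.4)&(x<.85)&(y<0)&(y>-.32)&(z>.016)&(z<.03)&(h[...,1]>80)&(h[...,0]<20);print(cv2.minAreaRect((W[w][:,:2]*1000).astype(np.float32)))
b=(x>.5)&(x<.75)&(y<-.02)&(y>-.16)&(z>.046)&(z<.055)&(h[...,2]>90)
for q in[w,b]: print(np.percentile(W[q],[1,50,99],axis=0).round(3).tolist())
p=(x>.66)&(x<.75)&(y<-.19)&(y>-.28)&(z>.035);print('post',W[p].min(0),W[p].max(0))
E
```

```text
[0.54929431 0.29141319 0.24903706] [ 3.87163080e-01  3.11748010e+00 -2.49057383e-03] [-0.7613707   0.34668624  0.22709444  1.63538827 -0.08172894  1.16981128
  0.80833956] [ 0.07678433 -0.16350746  0.45001281]
((630.2555541992188, -142.1833038330078), (178.9795379638672, 259.1089782714844), 0.9651982188224792)
[[0.542, -0.27, 0.018], [0.626, -0.168, 0.023], [0.719, -0.014, 0.028]]
[[0.576, -0.14, 0.047], [0.629, -0.091, 0.051], [0.684, -0.042, 0.055]]
post [ 0.66665457 -0.24287814  0.03588189] [ 0.70814602 -0.22223684  0.07464007]
```

View pics/w1.png

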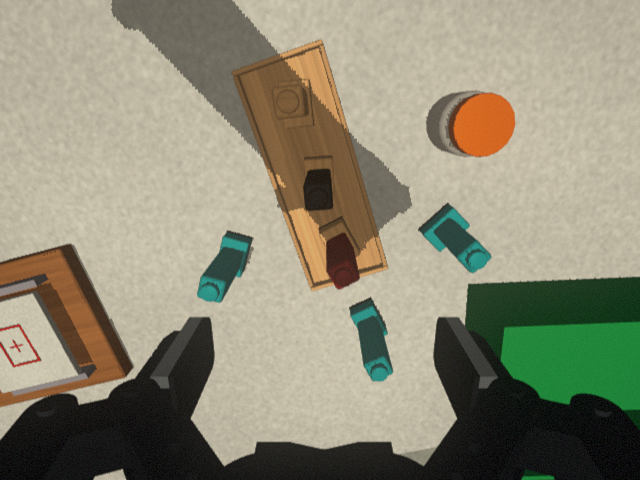

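The wrist view shows the red handle at about (342,260) in the tray, black at (318,188), plain at (290,100), and turquoise stamps around the red one at (373,340), (225,265) and (457,240). I'll get the red stamp's pose while moving to the knob.

```bash
python3 - <<'E'
from h import *
Z=np.load('w1.npz');im,W=Z['im'],Z['W'];h=cv2.cvtColor(im,cv2.COLOR_BGR2HSV).astype(int)
H,S,V=h[...,0],h[...,1],h[...,2];x,y,z=W[...,0],W[...,1],W[...,2]
v,u=np.mgrid[0:480,0:640]
roi=(u>300)&(u<375)&(v>205)&(v<295)
red=roi&((H<8)|(H>170))&(S>100)&(z>.03)
t=red&(z>.115);print('top',t.sum(),W[t].mean(0),np.percentile(z[red],[50,98]))
for lo,hi in[(.105,.118),(.11,.116)]:
    m=red&(z>lo)&(z<hi); print(lo,m.sum(),W[m].mean(0) if m.any() else '')
m=red&(z>.04)&(z<.107);P=(W[m][:,:2]*1000).astype(np.float32);print('handle',m.sum(),cv2.minAreaRect(P),np.ptp(P,0))
b=roi&~red&(z>.02)&(z<.034);print('block',b.sum(),cv2.minAreaRect((W[b][:,:2]*1000).astype(np.float32)),W[b].mean(0))
# plain-stamps and tray for reference
t2=(u>250)&(u<360)&(v>40)&(v<290)&(z>.117)&(z<.13)
n,l,st,c=cv2.connectedComponentsWithStats(t2.astype(np.uint8))
for i in range(1,n):
    if st[i,4]>30: print(c[i],W[l==i].mean(0).round(4))
tr=(H<25)&(S>60)&(z>.013)&(z<.022)&(u>220)&(u<395)&(v<300);print('tray',cv2.minAreaRect((W[tr][:,:2]*1000).astype(np.float32)))
big=cv2.resize(im[195:300,285:395],None,fx=5,fy=5,interpolation=cv2.INTER_CUBIC);cv2.imwrite('pics/w1c.png',cv2.convertScaleAbs(big,alpha=1.6))
E
```

```text
top 289 [0.60500665 0.29551109 0.12141603] [0.11097824 0.12075672]
0.105 351 [0.6023708  0.29597938 0.11165921]
0.11 268 [0.60328078 0.29598793 0.11173449]
handle 370 ((598.9866943359375, 298.4277648925781), (28.180404663085938, 13.536505699157715), 64.85723876953125) [17.510376 25.506683]
block 458 ((597.82470703125, 302.84100341796875), (52.4752311706543, 38.386348724365234), 57.57646560668945) [0.59643387 0.29614547 0.02726744]
[287.28378378 101.67117117] [0.4558 0.2874 0.1195]
[317.65507246 198.35652174] [0.5331 0.2913 0.1195]
[343.4084507  277.83802817] [0.6068 0.2956 0.1195]
tray ((532.3451538085938, 287.5589904785156), (249.73524475097656, 94.380859375), 3.8988778591156006)
```

View pics/w1c.png

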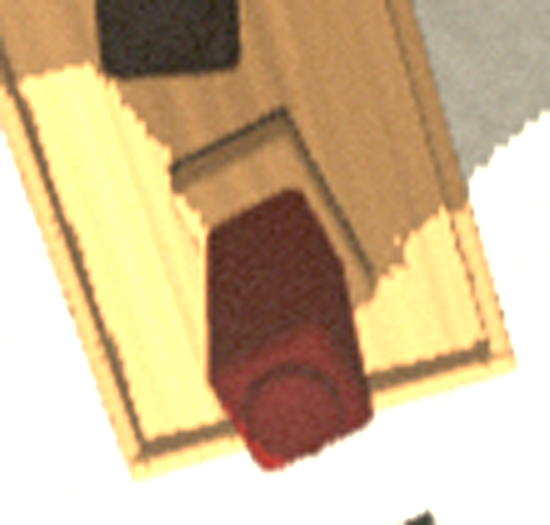

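```bash
cat >> h.py <<'E'
def ray(n,px,zp,o=None):
    """pixel -> world point on plane z=zp"""
    one=np.ones((480,640)); ci=r.camera_info(n); A=world(n,one,ci,o); B=world(n,2*one,ci,o)
    f=lambda M: cv2.remap(M.astype(np.float32),np.float32([[px[0]]]),np.float32([[px[1]]]),1)[0,0]
    a,b=f(A),f(B); return a+(b-a)*(zp-a[2])/(b-a)[2]
E
python3 - <<'E'
from h import *
o={'tcp_pos':np.array([0.54929431,0.29141319,0.24903706]),'orientation':np.array([3.87163080e-01,3.11748010e+00,-2.49057383e-03])}
g=lambda p,z: ray('wrist',(285+p[0]/5-.4,195+p[1]/5-.4),z,o)
A,B,C=[g(p,.028) for p in[(175,178),(287,108),(375,272)]]
print(A,B,C); 
for d in(B-A,C-B): print(np.hypot(*d[:2]),np.degrees(np.arctan2(d[1],d[0])))
print('handle top edges')
L=[g(p,.112) for p in[(212,385),(265,470),(370,410),(325,320)]]
for i in range(4):
    d=L[(i+1)%4]-L[i]; print(L[i],np.hypot(*d[:2]),np.degrees(np.arctan2(d[1],d[0])))
print(np.mean(L,0)); print('round',g((295,403),.12))
E
```

```text
[0.5863161  0.27835843 0.028     ] [0.5769689  0.30547634 0.028     ] [0.6179712 0.3157538 0.028    ]
0.028683638 109.01842
0.042270705 14.071591
handle top edges
[0.60069513 0.28243762 0.11200005] 0.01917922 15.977326
[0.6191335  0.28771684 0.11199999] 0.022018827 108.2929
[0.6122223  0.30862293 0.11199999] 0.01913188 -168.02962
[0.59350646 0.30465487 0.11199999] 0.023351295 -72.070335
[0.60638934 0.29585806 0.112     ]
round [0.6041665  0.29636848 0.12      ]
```

Request:
servo_tool --pt "0 0 -2 0 -40 0 0" --pt "0 0 -4 0 -80 0 0.4" --pt "0 0 -6 0 -120 0 0.4" --pt "0 0 -8 -2 -160 0 0.4" --pt "0 0 -10 -2 -200 0 0.4"

```text
clock: 1.82
tcp_pos: [0.544, 0.0953, 0.2494]
orientation: [-0.644, -3.074, -0.001]
contact_force: [0.3, -0.2, 0.3]
grip_width: 0.0512
gripper_force: 0.0
```

Request:
servo_tool --pt "0 0 0 0 -40 0 0.4" --pt "0 0 0 0 -80 0 0.4" --pt "0 0 0 0 -120 0 0.4" --pt "0 0 0 0 -160 0 0.4" --pt "0 0 0 0 -200 0 0.4"

```text
clock: 2.23
tcp_pos: [0.5451, -0.1045, 0.2496]
orientation: [-0.642, -3.075, -0.002]
contact_force: [0.9, 0.6, -0.6]
grip_width: 0.0515
gripper_force: 0.0
```

Request:
servo_tool --pt "0 0 0 0 -40 0 0.4" --pt "0 0 0 -2 -80 -20 0.4" --pt "0 0 0 -2 -95 -50 0.4" --pt "0 0 0 -2 -95 -80 0.4" --pt "0 0 0 -2 -95 -90 0.4"

```text
clock: 2.65
tcp_pos: [0.5408, -0.1986, 0.1555]
orientation: [-0.646, -3.068, -0.001]
contact_force: [-0.2, 1.3, 0.5]
grip_width: 0.0519
gripper_force: 0.0
```

```bash
python3 - <<'E'
from h import *
o,im,d=grab('wrist'); cv2.imwrite('pics/w2.png',im); W=world('wrist',d,None,o)
print(o['tcp_pos'],o['orientation'],o['joints'],o['grip_width'])
x,y,z=W[...,0],W[...,1],W[...,2]
h=cv2.cvtColor(im,cv2.COLOR_BGR2HSV).astype(int)
k=(z>.09)&(z<.102)&(abs(x-.545)<.03)&(abs(y+.2035)<.03);print('knob',k.sum(),W[k].mean(0),W[k].min(0),W[k].max(0))
b=(h[...,0]>100)&(h[...,0]<125)&(h[...,1]>100)&(z>.055)&(z<.068);print('blue',b.sum(),cv2.minAreaRect((W[b][:,:2]*1000).astype(np.float32)))
E
```

```text
[ 0.54084868 -0.19860306  0.15546284] [-6.46211131e-01 -3.06786188e+00 -9.37379433e-04] [-0.11860509  0.38258991  0.46475327  1.85501494 -0.20588402  0.9578659
  1.59301014] 0.05185556736445751
knob 704 [ 0.54200702 -0.20279437  0.09630896] [ 0.53327593 -0.21284262  0.09014917] [ 0.55227144 -0.1933438   0.09904137]
blue 8294 ((552.7427368164062, -207.5048065185547), (83.27593994140625, 200.4386749267578), 67.81967163085938)
```

View pics/w2.png

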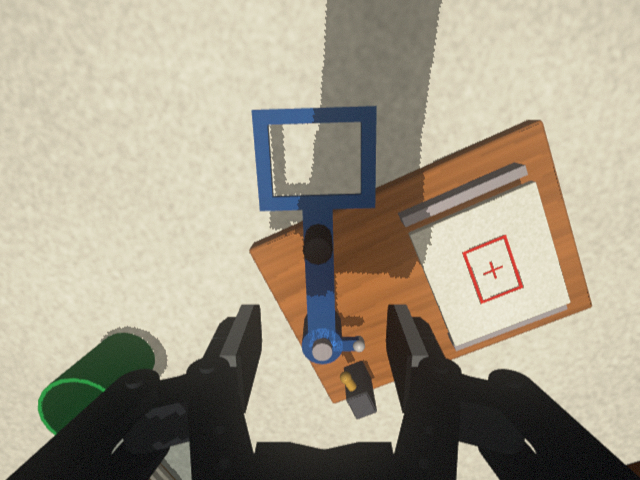

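The view shows the knob at (318,243), the hinge at (322,350), and the mark at (492,269) with its long side along world x. The knob is at (.5425,-.2035) and the hinge at about (.6305,-.241), which agrees with the 95 mm radius. I'll descend and pinch.

Request:
servo_tool --pt "0 0 0 2 -4 -35 0.4" --pt "0 0 0 2 -4 -65 0.4" --pt "0 0 0 2 -4 -81 0.4" --pt "0 0 0 2 -4 -81 0.4" --pt "0 0 0 2 -4 -81 0.5"

```text
clock: 3.12
tcp_pos: [0.5463, -0.2023, 0.0793]
orientation: [-0.643, -3.075, -0.001]
contact_force: [0.4, 0.4, 0.8]
grip_width: 0.0432
gripper_force: 0.0
```

Request:
servo_tool --pt "0 0 0 0 0 0 0.7" --pt "0 0 0 0 0 0 0.9" --pt "0 0 0 0 0 0 0.9" --pt "0 0 0 0 0 0 0.9" --pt "0 0 0 0 0 0 0.9" --force 20

```text
clock: 3.53
tcp_pos: [0.5458, -0.2042, 0.0793]
orientation: [0.647, 3.073, 0.0]
contact_force: [0.7, 0.5, 0.5]
grip_width: 0.0085
gripper_force: 0.0
```

```bash
python3 - <<'E'
from h import *
o,im,d=grab('wrist'); cv2.imwrite('pics/w3.png',im); W=world('wrist',d,None,o)
print(o['tcp_pos'],o['grip_width'],o['gripper_force'])
x,y,z=W[...,0],W[...,1],W[...,2]
h=cv2.cvtColor(im,cv2.COLOR_BGR2HSV).astype(int)
b=(h[...,0]>100)&(h[...,0]<125)&(h[...,1]>100)&(z>.055)&(z<.068);print('blue',b.sum(),cv2.minAreaRect((W[b][:,:2]*1000).astype(np.float32)))
E
```

```text
[ 0.54580937 -0.20416234  0.07927779] 0.008458548155928142 0.0
blue 13421 ((553.38916015625, -207.47259521484375), (83.91404724121094, 201.9337921142578), 68.02456665039062)
```

View pics/w3.png

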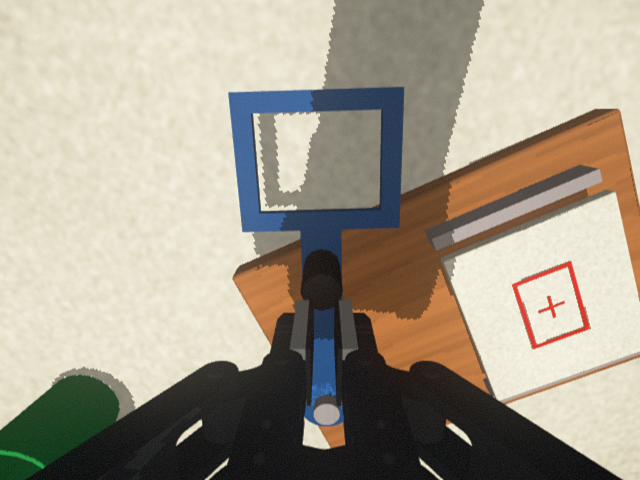

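```bash
python3 - <<'E'
from h import *
o,im,d=grab('wrist'); W=world('wrist',d,None,o)
R=cv2.Rodrigues(o['orientation'])[0]; T=(W-o['tcp_pos'])@R
for u in(320,303,346,290):
    print(u,[(v,*(T[v,u]*1000).round().astype(int).tolist(),round(float(W[v,u,2])*1000)) for v in range(240,400,10)])
print(o['grip_width'], r.camera_info('wrist')['T_tool_cam'][:3,3])
E
```

```text
320 [(240, 17, -1, 17, 62), (250, 12, -1, 15, 64), (260, 13, -1, -1, 80), (270, 12, -1, -12, 91), (280, 9, -1, -17, 96), (290, 4, -1, -18, 97), (300, -1, -1, -18, 97), (310, -6, -1, -17, 96), (320, -31, -1, 17, 62), (330, -38, -1, 17, 63), (340, -44, -1, 17, 62), (350, -52, -1, 18, 61), (360, -59, -1, 17, 62), (370, -66, -1, 17, 62), (380, -73, -1, 17, 62), (390, -80, -1, 16, 63)]
303 [(240, 83, 1, -181, 260), (250, 12, -10, 17, 62), (260, 5, -11, 18, 61), (270, 3, -10, 10, 69), (280, 8, -9, -13, 93), (290, 4, -9, -17, 96), (300, -1, -9, -17, 96), (310, 12, -7, -51, 130), (320, 11, -7, -57, 136), (330, 11, -6, -63, 142), (340, 11, -6, -70, 149), (350, 11, -6, -75, 154), (360, 7, -6, -75, 154), (370, 7, -6, -80, 159), (380, 7, -5, -84, 163), (390, 3, -5, -84, 163)]
346 [(240, 4, 15, 56, 23), (250, 83, 1, -181, 260), (260, -10, 16, 58, 21), (270, -17, 16, 57, 22), (280, -24, 16, 57, 22), (290, -31, 16, 56, 23), (300, -39, 16, 57, 22), (310, 12, 9, -50, 129), (320, 11, 9, -56, 135), (330, 11, 9, -64, 143), (340, 11, 8, -70, 149), (350, 11, 8, -75, 154), (360, 13, 7, -83, 162), (370, 12, 7, -87, 166), (380, 12, 7, -90, 169), (390, 8, 7, -90, 169)]
290 [(240, -3, -23, 79, 0), (250, -4, -21, 61, 18), (260, -10, -21, 57, 22), (270, -17, -21, 56, 23), (280, -24, -22, 57, 22), (290, -32, -22, 57, 22), (300, -39, -22, 58, 21), (310, -47, -22, 57, 22), (320, 7, -12, -50, 129), (330, 7, -11, -57, 136), (340, 7, -11, -63, 142), (350, 12, -10, -77, 156), (360, 14, -9, -84, 163), (370, 13, -9, -88, 167), (380, 13, -8, -92, 171), (390, 12, -8, -95, 174)]
0.00844594549349156 [ 0.0826794   0.00059558 -0.18058742]
```

The fingers shut without touching the knob. The depth image puts their visible tips about 45–50 mm behind the reported TCP, so I'll check that before going lower.

```bash
python3 - <<'E'
from h import *
o,im,d=grab('wrist'); W=world('wrist',d,None,o)
R=cv2.Rodrigues(o['orientation'])[0]; T=(W-o['tcp_pos'])@R*1000
g=(abs(T[...,1])<60)&(abs(T[...,0])<40)&(T[...,2]<-25)&(T[...,2]>-150)
v,u=np.nonzero(g)
i=np.argsort(-T[g][:,2])[:400:25]
print([(u[k],v[k],*T[v[k],u[k]].round().astype(int)) for k in i])
# other cameras: gripper tip heights
for n in('scene','top'):
    _,im2,d2=grab(n); P=world(n,d2); q=(np.hypot(P[...,0]-o['tcp_pos'][0],P[...,1]-o['tcp_pos'][1])<.035)&(P[...,2]>.101)
    print(n,q.sum(),np.percentile(P[q][:,2],[0,1,5,20]).round(3), P[q][P[q][:,2].argsort()[:6]].round(3).tolist())
    if n=='scene':
        vv,uu=np.nonzero(q); print(uu.min(),uu.max(),vv.min(),vv.max()); cv2.imwrite('pics/s3.png',cv2.resize(im2[150:300,170:340],None,fx=4,fy=4,interpolation=2))
E
```

```text
[(np.int64(313), np.int64(302), np.int64(9), np.int64(-4), np.int64(-38)), (np.int64(313), np.int64(308), np.int64(8), np.int64(-3), np.int64(-41)), (np.int64(300), np.int64(301), np.int64(11), np.int64(-9), np.int64(-42)), (np.int64(312), np.int64(301), np.int64(12), np.int64(-4), np.int64(-42)), (np.int64(334), np.int64(327), np.int64(0), np.int64(5), np.int64(-43)), (np.int64(334), np.int64(331), np.int64(-1), np.int64(5), np.int64(-43)), (np.int64(339), np.int64(302), np.int64(12), np.int64(7), np.int64(-44)), (np.int64(310), np.int64(303), np.int64(12), np.int64(-5), np.int64(-44)), (np.int64(349), np.int64(303), np.int64(12), np.int64(11), np.int64(-45)), (np.int64(313), np.int64(345), np.int64(-7), np.int64(-3), np.int64(-45)), (np.int64(299), np.int64(304), np.int64(12), np.int64(-9), np.int64(-45)), (np.int64(339), np.int64(304), np.int64(12), np.int64(7), np.int64(-45)), (np.int64(286), np.int64(313), np.int64(8), np.int64(-14), np.int64(-46)), (np.int64(290), np.int64(314), np.int64(8), np.int64(-12), np.int64(-46)), (np.int64(342), np.int64(306), np.int64(11), np.int64(8), np.int64(-47)), (np.int64(363), np.int64(315), np.int64(8), np.int64(16), np.int64(-47))]
scene 2656 [0.117 0.126 0.145 0.202] [[0.549, -0.21, 0.117], [0.557, -0.197, 0.117], [0.554, -0.195, 0.118], [0.546, -0.209, 0.118], [0.547, -0.211, 0.118], [0.548, -0.213, 0.118]]
174 234 0 212
top 1816 [0.127 0.178 0.477 0.484] [[0.55, -0.188, 0.127], [0.547, -0.187, 0.133], [0.55, -0.181, 0.167], [0.546, -0.177, 0.168], [0.546, -0.173, 0.169], [0.548, -0.173, 0.17]]
```

View pics/s3.png

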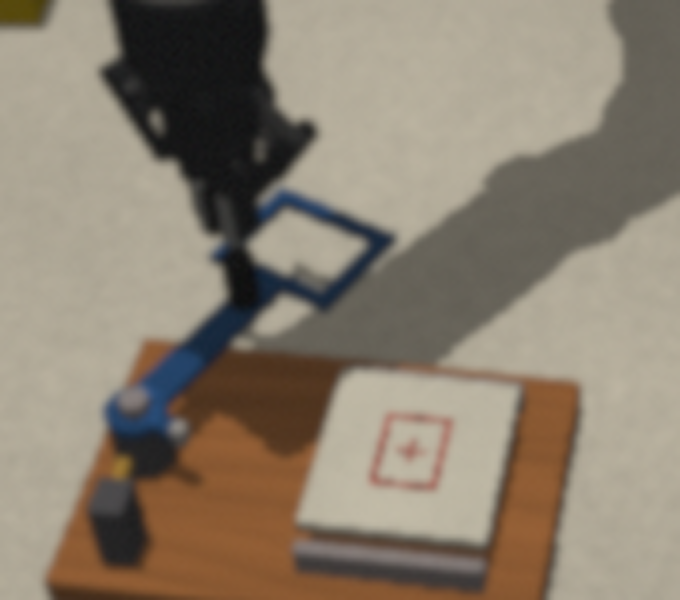

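Seen from both cameras, the fingertips are at z≈0.118 while the reported TCP is 0.079. The real tips are therefore about 39 mm behind the reported TCP along the tool, and I'll plan heights with that offset. I'll open, shift 3 mm outward, and go down 46 mm.

Request:
servo_tool --pt "0 0 0 -3 1 0 0.4" --pt "0 0 0 -3 1 0 0.4" --pt "0 0 0 -3 1 0 0.4" --pt "0 0 0 -3 1 -15 0.4" --pt "0 0 0 -3 1 -30 0.4"

```text
clock: 4.2
tcp_pos: [0.5434, -0.2034, 0.049]
orientation: [0.647, 3.072, 0.0]
contact_force: [-0.0, 0.0, -0.5]
grip_width: 0.0512
gripper_force: 0.0
```

Request:
servo_tool --pt "0 0 0 0 0 -16 0.4" --pt "0 0 0 0 0 -16 0.6" --pt "0 0 0 0 0 -16 0.9" --pt "0 0 0 0 0 -16 0.9" --pt "0 0 0 0 0 -16 0.9" --force 20

```text
clock: 4.62
tcp_pos: [0.5425, -0.2034, 0.0331]
orientation: [0.648, 3.074, -0.0]
contact_force: [0.1, -0.7, -4.7]
grip_width: 0.0191
gripper_force: 20.5
```

The knob is gripped (19 mm, 20 N). Now I swing it round the arc.

Request:
servo_tool --pt "0 0 -4.5 3.1 6.8 0 0.9" --pt "0 0 -9 6.7 13.3 0 0.9" --pt "0 0 -13.5 10.8 19.5 0 0.9" --pt "0 0 -18 15.4 25.4 0 0.9" --pt "0 0 -22.5 20.4 30.9 0 0.9"

```text
clock: 5.03
tcp_pos: [0.5634, -0.1721, 0.0331]
orientation: [1.24, 2.885, 0.0]
contact_force: [1.2, -2.0, -5.7]
grip_width: 0.0194
gripper_force: 20.5
```

Request:
servo_tool --pt "0 0 -4.5 5.5 5.1 0 0.9" --pt "0 0 -9 11.3 9.7 0 0.9" --pt "0 0 -13.5 17.5 13.9 0 0.9" --pt "0 0 -18 24 17.6 0 0.9" --pt "0 0 -22.5 30.7 20.8 0 0.9"

```text
clock: 5.45
tcp_pos: [0.5943, -0.1514, 0.0331]
orientation: [1.778, 2.588, 0.0]
contact_force: [1.7, -1.9, -5.4]
grip_width: 0.0192
gripper_force: 20.5
```

Request:
servo_tool --pt "0 0 -4.5 7 2.6 0 0.9" --pt "0 0 -9 14.2 4.7 0 0.9" --pt "0 0 -13.5 21.5 6.2 0 0.9" --pt "0 0 -18 28.9 7.1 0 0.9" --pt "0 0 -22.5 36.3 7.4 0 0.9"

```text
clock: 5.87
tcp_pos: [0.6304, -0.144, 0.0331]
orientation: [2.249, 2.192, 0.0]
contact_force: [-15.4, -4.9, 0.4]
grip_width: 0.0191
gripper_force: 21.6
```

Request:
servo_tool --pt "0 0 0 2 0 0 0.9" --pt "0 0 0 2 0 0 0.9"

```text
clock: 6.03
tcp_pos: [0.6298, -0.1442, 0.033]
orientation: [-2.244, -2.193, 0.004]
contact_force: [-7.8, 1.1, 3.3]
grip_width: 0.0189
gripper_force: 21.6
```

```bash
python3 - <<'E'
from h import *
o,im,d=grab('wrist'); W=world('wrist',d,None,o)
print(o['tcp_pos'],o['orientation'],o['joints'],o['contact_force'],o['grip_width'])
z=W[...,2]; h=cv2.cvtColor(im,cv2.COLOR_BGR2HSV).astype(int)
b=(h[...,0]>100)&(h[...,0]<125)&(h[...,1]>100)&(z>.055)&(z<.07)
c,s,a=cv2.minAreaRect((W[b][:,:2]*1000).astype(np.float32));print(b.sum(),c,s,a)
E
```

```text
[ 0.62977621 -0.14415069  0.03297157] [-2.24448027 -2.19327513  0.00362285] [-0.34708934  0.72265005  0.69424842  1.78005992 -0.5906297   0.8629948
  0.60102379] [-7.84673701  1.12875197  3.25923032] 0.018922906105341513
21748 (629.8230590820312, -138.427490234375) (84.34272003173828, 168.06149291992188) 1.1186689138412476
```

Request:
servo_tool --pt "0 0 0 -2 0 0 0.4" --pt "0 0 0 -2 0 0 0.4" --pt "0 0 0 -2 0 0 0.4" --pt "0 0 0 -2 0 25 0.4" --pt "0 0 0 -2 0 60 0.4"

```text
clock: 6.5
tcp_pos: [0.628, -0.1429, 0.0907]
orientation: [-2.243, -2.194, 0.005]
contact_force: [0.7, 0.9, 0.6]
grip_width: 0.0512
gripper_force: 0.0
```

Request:
servo_tool --pt "0 0 0 0 10 40 0.4" --pt "0 0 0 0 30 75 0.4" --pt "0 0 0 0 50 110 0.4" --pt "0 0 0 0 55 110 0.4" --pt "0 0 0 0 55 110 0.4"

```text
clock: 6.92
tcp_pos: [0.6321, -0.0865, 0.2049]
orientation: [2.24, 2.199, 0.007]
contact_force: [-0.7, -0.1, -0.5]
grip_width: 0.0514
gripper_force: 0.0
```

```bash
python3 - <<'E'
from h import *
o,im,d=grab('wrist'); W=world('wrist',d,None,o); cv2.imwrite('pics/w4.png',im); np.savez('w4.npz',im=im,W=W,p=o['tcp_pos'],q=o['orientation'])
print(o['tcp_pos'],o['orientation'],o['joints'])
z=W[...,2]; h=cv2.cvtColor(im,cv2.COLOR_BGR2HSV).astype(int)
b=(h[...,0]>100)&(h[...,0]<125)&(h[...,1]>100)&(z>.055)&(z<.07)
print('blue',b.sum(),cv2.minAreaRect((W[b][:,:2]*1000).astype(np.float32)))
k=(z>.09)&(z<.102)&(abs(W[...,0]-.63)<.03)&(abs(W[...,1]+.145)<.03);print('knob',k.sum(),W[k].mean(0))
m=((h[...,0]<8)|(h[...,0]>172))&(h[...,1]>110)&(abs(z-.05)<.005)
print('mark',m.sum(),W[m].mean(0),cv2.minAreaRect((W[m][:,:2]*1000).astype(np.float32)))
# mark by rays on z=.05 via extreme rectangle of pixels
v,u=np.nonzero(m); box=cv2.boxPoints(cv2.minAreaRect(np.float32(np.c_[u,v])))
L=[ray('wrist',p,.05,o) for p in box]; print(np.round(L,4),np.mean(L,0))
E
```

```text
[ 0.63206451 -0.08654842  0.2049215 ] [2.23993979 2.1989966  0.00747274] [-0.55006945  0.5182476   0.84784481  1.68151389 -0.42587707  1.13124841
  0.39787371]
blue 5081 ((629.9983520507812, -154.65127563476562), (82.8757553100586, 200.76492309570312), 1.1380032300949097)
knob 456 [ 0.62966951 -0.14281601  0.09614863]
mark 516 [ 0.62810037 -0.08870056  0.05027942] ((628.6126098632812, -89.16006469726562), (49.76646423339844, 35.37670135498047), 1.480652928352356)
[[ 0.604  -0.072   0.05  ]
 [ 0.6527 -0.0711  0.05  ]
 [ 0.654  -0.1062  0.05  ]
 [ 0.6037 -0.1073  0.05  ]] [ 0.62861145 -0.08915509  0.05000001]
```

View pics/w4.png

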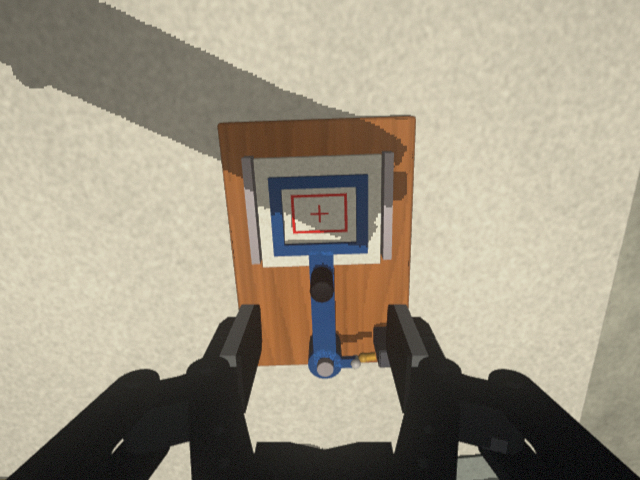

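The arm is seated: the blue arm lies along jig +y and the window frames the red mark, whose cross is at (319,213). The mark is at about (0.6285, -0.0890), with its long axis at +1.3°. Next I go above the red stamp with the fingers closing across its short side (tool y at 106°).

Request:
servo_tool --pt "0 0 7.1 -2 25.5 3 0.4" --pt "0 0 14.2 -4 51 6 0.4" --pt "0 0 21.3 -6 76.5 9 0.4" --pt "0 0 28.4 -8 102 12 0.4" --pt "0 0 35.5 -10 127.5 15 0.4"

```text
clock: 7.38
tcp_pos: [0.6187, 0.0383, 0.2161]
orientation: [-1.463, -2.778, 0.003]
contact_force: [0.4, 0.5, 0.0]
grip_width: 0.0515
gripper_force: 0.0
```

Request:
servo_tool --pt "0 0 7.1 -2 25.5 0 0.4" --pt "0 0 14.2 -4 51 0 0.4" --pt "0 0 21.3 -6 76.5 0 0.4" --pt "0 0 28.4 -8 102 0 0.4" --pt "0 0 35.5 -10 127.5 0 0.4"

```text
clock: 7.8
tcp_pos: [0.609, 0.1657, 0.2158]
orientation: [-0.546, -3.092, 0.003]
contact_force: [0.4, -0.3, -0.3]
grip_width: 0.0509
gripper_force: 0.0
```

Request:
servo_tool --pt "0 0 7.1 -2 25.5 0 0.4" --pt "0 0 14.2 -4 51 0 0.4" --pt "0 0 21.3 -6 76.5 0 0.4" --pt "0 0 28.4 -8 102 0 0.4" --pt "0 0 35.5 -8 127.5 0 0.4"

```text
clock: 8.22
tcp_pos: [0.6011, 0.2931, 0.2156]
orientation: [0.423, -3.11, 0.002]
contact_force: [0.7, -0.9, -0.1]
grip_width: 0.0514
gripper_force: 0.0
```

Request:
servo_tool --pt "0 0 0.5 0 0 0 0.4" --pt "0 0 0.5 0 0 0 0.4"

```text
clock: 8.38
tcp_pos: [0.6009, 0.2941, 0.2153]
orientation: [0.432, -3.109, 0.001]
contact_force: [0.9, -0.4, 0.5]
grip_width: 0.0511
gripper_force: 0.0
```

```bash
python3 - <<'E'
from h import *
o,im,d=grab('wrist'); W=world('wrist',d,None,o); np.savez('w5.npz',im=im,W=W,p=o['tcp_pos'],q=o['orientation'])
print(o['tcp_pos'],o['orientation'],o['joints'])
cv2.imwrite('pics/w5.png',cv2.convertScaleAbs(im,alpha=1.4))
h=cv2.cvtColor(im,cv2.COLOR_BGR2HSV).astype(int);z=W[...,2]
red=((h[...,0]<8)|(h[...,0]>170))&(h[...,1]>90)&(np.hypot(W[...,0]-.604,W[...,1]-.296)<.03)
t=red&(z>.116);print('top',t.sum(),W[t].mean(0))
s=red&(z>.108)&(z<.116);print('shoulder',s.sum(),W[s].mean(0))
a=red&(z>.108);print(cv2.minAreaRect((W[a][:,:2]*1000).astype(np.float32)))
b=(h[...,0]<30)&~red&(z>.024)&(z<.032)&(np.hypot(W[...,0]-.604,W[...,1]-.296)<.03);print('block',b.sum(),cv2.minAreaRect((W[b][:,:2]*1000).astype(np.float32)))
E
```

```text
[0.60092298 0.29410858 0.21534325] [ 4.31606828e-01 -3.10881598e+00  1.15124920e-03] [-0.79877951  0.46674466  0.3581114   1.56177256 -0.17416578  1.1477037
  1.44306714]
top 435 [0.60541663 0.29512938 0.13141533]
shoulder 427 [0.6036098  0.29415682 0.11134981]
((600.5701293945312, 295.7879638671875), (35.32795333862305, 42.304691314697266), 17.192195892333984)
block 450 ((600.1139526367188, 293.2080993652344), (28.783079147338867, 29.57465934753418), 16.65570068359375)
```

View pics/w5.png

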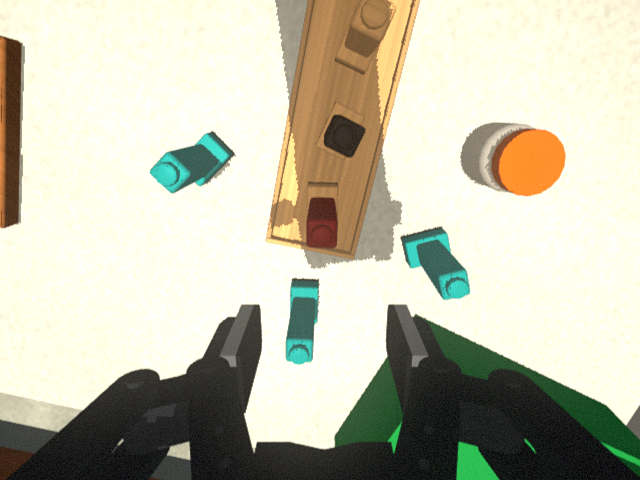

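The stamp is seen square to the tool: handle top at (321,232), block's near edge at (322,184). Both lie on the tool's centre column (u≈322). I'll refine the offset along tool x, and check block, handle and fingertip positions in tool coordinates.

```bash
python3 - <<'E'
from h import *
Z=np.load('w5.npz');im,W=Z['im'],Z['W'];R=cv2.Rodrigues(Z['q'])[0];T=(W-Z['p'])@R*1000;print('R',R.round(4).tolist())
h=cv2.cvtColor(im,cv2.COLOR_BGR2HSV).astype(int);z=W[...,2]
near=np.hypot(W[...,0]-.604,W[...,1]-.296)<.04
red=((h[...,0]<8)|(h[...,0]>170))&(h[...,1]>90)&near
st=lambda n,m:print(n,m.sum(),np.percentile(T[m],[2,50,98],axis=0).round(1).tolist())
st('top',red&(abs(z-.1195)<.003)); st('should',red&(abs(z-.1115)<.003)); st('side',red&(z>.05)&(z<.1))
v,u=np.mgrid[0:480,0:640]
st('block',~red&near&(abs(z-.028)<.003)&(v>178)&(v<200)&(u>295)&(u<350))
for vv in range(180,200,3): print(vv,[(int(z[vv,uu]*1000),int(T[vv,uu,0]),int(T[vv,uu,1])) for uu in range(300,346,4)])
f=(T[...,2]<-20)&(abs(T[...,0])<25)&(abs(T[...,1])<60)&(T[...,2]>-90)
st('fingers',f)
for s in(-1,1):
    st('f%d'%s,f&(T[...,1]*s>0)&(T[...,2]>-58))
E
```

```text
R [[-0.9622, -0.2724, -0.0028], [-0.2724, 0.9622, -0.0011], [0.003, -0.0003, -1.0]]
top 403 [[-13.9, -8.3, 94.3], [-6.1, -0.8, 95.7], [1.1, 7.4, 98.3]]
should 415 [[-16.9, -11.7, 102.2], [-0.3, -0.9, 103.8], [4.8, 10.7, 106.2]]
side 275 [[3.6, -10.9, 116.3], [4.6, -0.2, 136.8], [5.1, 10.3, 164.3]]
block 380 [[2.8, -14.9, 186.0], [9.0, -0.4, 187.6], [14.6, 14.0, 189.7]]
180 [(4, 16, -22), (4, 16, -18), (4, 16, -14), (5, 16, -10), (5, 16, -6), (3, 16, -2), (6, 16, 1), (4, 16, 5), (4, 16, 9), (6, 16, 13), (4, 16, 17), (5, 16, 21)]
183 [(4, 13, -22), (3, 13, -18), (8, 14, -14), (8, 14, -10), (9, 14, -6), (9, 14, -2), (8, 14, 1), (8, 14, 5), (8, 14, 9), (7, 14, 13), (4, 13, 17), (5, 13, 21)]
186 [(5, 10, -22), (4, 10, -18), (25, 14, -13), (27, 14, -9), (25, 14, -6), (26, 14, -2), (25, 14, 1), (25, 14, 5), (24, 14, 9), (23, 14, 13), (4, 10, 17), (5, 10, 21)]
189 [(5, 7, -22), (4, 7, -18), (28, 12, -13), (27, 11, -10), (28, 12, -6), (27, 11, -2), (28, 12, 1), (28, 12, 5), (28, 12, 9), (27, 11, 13), (5, 7, 17), (4, 7, 21)]
192 [(5, 4, -22), (5, 4, -18), (27, 9, -13), (27, 8, -10), (27, 8, -6), (28, 9, -2), (27, 8, 1), (27, 8, 5), (26, 8, 9), (27, 8, 13), (4, 4, 17), (4, 4, 22)]
195 [(4, 1, -23), (5, 1, -18), (26, 5, -13), (28, 6, -10), (28, 6, -6), (28, 6, -2), (29, 6, 1), (28, 6, 5), (28, 6, 9), (28, 6, 13), (5, 1, 17), (6, 1, 21)]
198 [(4, -1, -23), (3, -2, -19), (27, 3, -13), (33, 4, -9), (35, 4, -6), (33, 4, -2), (35, 4, 1), (35, 4, 5), (33, 4, 9), (28, 3, 13), (4, -1, 17), (2, -2, 22)]
fingers 9015 [[-9.4, -46.1, -89.6], [7.7, -24.3, -73.3], [13.4, 47.9, -45.4]]
f-1 885 [[-10.0, -37.5, -57.8], [6.9, -25.6, -51.9], [11.3, -24.4, -42.4]]
f1 880 [[-9.9, 26.4, -57.7], [7.1, 27.6, -52.0], [11.4, 39.5, -42.4]]
```

Stamp centre in tool axes: x −7.2 mm, y −0.6 mm; pads centred at about (+0.7, +1). The shift is therefore (+8, +1) mm in world. Then I descend 185 mm and grip at 40 N.

Request:
servo_tool --pt "0 0 0 8 1 -25 0.4" --pt "0 0 0 8 1 -60 0.4" --pt "0 0 0 8 1 -95 0.4" --pt "0 0 0 8 1 -120 0.4" --pt "0 0 0 8 1 -140 0.4"

```text
clock: 8.85
tcp_pos: [0.6088, 0.2909, 0.0742]
orientation: [0.422, -3.109, 0.004]
contact_force: [0.0, 0.6, -0.3]
grip_width: 0.0515
gripper_force: 0.0
```

Request:
servo_tool --pt "0 0 0 0 0 -15 0.4" --pt "0 0 0 0 0 -30 0.4" --pt "0 0 0 0 0 -45 0.4" --pt "0 0 0 0 0 -45 0.4" --pt "0 0 0 0 0 -45 0.5"

```text
clock: 9.27
tcp_pos: [0.6096, 0.292, 0.0316]
orientation: [0.424, -3.111, 0.003]
contact_force: [0.5, -0.3, 0.7]
grip_width: 0.0428
gripper_force: 0.0
```

Request:
servo_tool --pt "0 0 0 0 0 0 0.6" --pt "0 0 0 0 0 0 0.8" --pt "0 0 0 0 0 0 0.8" --pt "0 0 0 0 0 0 0.8" --pt "0 0 0 0 0 0 0.8" --force 40

```text
clock: 9.68
tcp_pos: [0.6108, 0.2944, 0.0338]
orientation: [-0.428, 3.11, 0.0]
contact_force: [-0.3, -1.7, 4.5]
grip_width: 0.0236
gripper_force: 41.7
```

Request:
servo_tool --pt "0 0 0 0 0 15 0.8" --pt "0 0 0 0 0 35 0.8" --pt "0 0 0 0 0 70 0.8" --pt "0 0 0 0 0 105 0.8" --pt "0 0 0 0 0 120 0.8"

```text
clock: 10.1
tcp_pos: [0.6116, 0.2954, 0.1572]
orientation: [-0.428, 3.107, 0.004]
contact_force: [1.0, 0.4, -1.3]
grip_width: 0.0238
gripper_force: 41.0
```

Request:
servo_tool --pt "0 0 0 0 0 0 0.8" --pt "0 0 0 0 0 0 0.8" --pt "0 0 0 0 0 0 0.8"

```text
clock: 10.35
tcp_pos: [0.6085, 0.2943, 0.1509]
orientation: [0.429, -3.109, 0.001]
contact_force: [-0.1, 0.3, -1.7]
grip_width: 0.0235
gripper_force: 40.9
```

```bash
cat > held.py <<'E'
from h import *
import sys
o,im,d=grab('wrist'); W=world('wrist',d,None,o); np.savez(sys.argv[1]+'.npz',im=im,W=W,p=o['tcp_pos'],q=o['orientation'])
R=cv2.Rodrigues(o['orientation'])[0];T=(W-o['tcp_pos'])@R*1000;print(o['tcp_pos'],o['orientation'],o['grip_width'],o['gripper_force'],o['contact_force'],'Rz',R[:,2].round(4),'toolx deg',np.degrees(np.arctan2(R[1,0],R[0,0])))
v,u=np.mgrid[0:480,0:640]
for vv in range(200,300,7): print(vv,[tuple(T[vv,uu].round().astype(int).tolist()) for uu in (282,290,296,310,322,334,348,354,362)])
E
python3 held.py w6
```

```text
[0.60846248 0.29425271 0.15085659] [ 4.29280981e-01 -3.10935661e+00  1.06202315e-03] 0.02347157766635848 40.947285890579224 [-0.06057403  0.30534599 -1.66241   ] Rz [-0.0026 -0.001  -1.    ] toolx deg -164.27877897089132
200 [(10, -35, 147), (10, -28, 147), (10, -23, 146), (10, -11, 145), (10, 0, 147), (10, 10, 147), (10, 22, 146), (11, 27, 145), (10, 34, 147)]
207 [(82, 1, -181), (4, -28, 146), (4, -23, 145), (4, -11, 146), (4, 0, 147), (4, 10, 146), (4, 22, 145), (4, 27, 147), (4, 34, 146)]
214 [(-2, -35, 146), (-2, -28, 147), (-2, -23, 147), (-2, -11, 146), (-2, 0, 147), (-2, 10, 146), (-2, 22, 146), (-2, 28, 146), (-2, 34, 146)]
221 [(-8, -35, 146), (-9, -28, 147), (-9, -23, 147), (25, -6, 26), (25, 0, 26), (25, 7, 27), (25, 15, 27), (-8, 28, 146), (-8, 35, 146)]
228 [(-14, -35, 144), (-15, -28, 145), (-14, -23, 145), (25, -6, 12), (25, 0, 13), (25, 6, 12), (25, 14, 13), (-14, 28, 145), (-15, 35, 146)]
235 [(-21, -36, 146), (-21, -29, 146), (22, -13, 8), (23, -6, 5), (23, 0, 6), (23, 6, 6), (23, 13, 7), (23, 16, 7), (-21, 35, 146)]
242 [(-27, -36, 145), (-27, -29, 145), (19, -13,
[... 523 characters left out ...]
(-57, -30, 151), (4, -13, 7), (15, -5, -20), (15, 0, -20), (15, 6, -20), (14, 12, -18), (-51, 28, 138), (-49, 35, 133)]
277 [(-63, -37, 150), (-63, -30, 150), (-64, -25, 151), (15, -5, -28), (15, 0, -28), (14, 6, -26), (14, 12, -26), (-64, 30, 151), (-63, 37, 150)]
284 [(-71, -38, 151), (-71, -30, 150), (-71, -25, 151), (15, -5, -34), (15, 0, -34), (15, 5, -34), (14, 11, -33), (-71, 30, 151), (-71, 37, 150)]
291 [(-78, -38, 151), (-78, -30, 150), (13, -10, -37), (15, -4, -41), (15, 0, -41), (15, 5, -42), (14, 11, -40), (-78, 30, 151), (-77, 37, 150)]
298 [(-85, -38, 149), (-85, -31, 150), (14, -10, -47), (15, -4, -48), (15, 0, -47), (15, 5, -47), (15, 10, -47), (12, 13, -42), (-85, 38, 150)]
```

The stamp is held upright and lifted. Its centre is at tool (+3, +0.7) and its face 29 mm beyond the reported TCP. I'll carry it above the mark, turning −14.4°.

Request:
servo_tool --pt "0 0 -1 0 -5 30 0.8" --pt "0 0 -3 3 -40 40 0.8" --pt "0 0 -5 5 -78 40 0.8" --pt "0 0 -7 8 -116 40 0.8" --pt "0 0 -9 11 -154 40 0.8"

```text
clock: 10.82
tcp_pos: [0.6197, 0.1388, 0.1909]
orientation: [0.182, -3.134, 0.001]
contact_force: [1.5, -0.4, -1.1]
grip_width: 0.0234
gripper_force: 40.9
```

Request:
servo_tool --pt "0 0 -2 2 -38 0 0.8" --pt "0 0 -3.4 4 -76 0 0.8" --pt "0 0 -4.4 6 -114 0 0.8" --pt "0 0 -5.4 9 -152 0 0.8" --pt "0 0 -5.4 11 -190 0 0.8"

```text
clock: 11.23
tcp_pos: [0.6306, -0.0511, 0.1907]
orientation: [0.035, -3.138, 0.0]
contact_force: [-0.1, 0.7, -1.5]
grip_width: 0.0235
gripper_force: 40.9
```

Request:
servo_tool --pt "0 0 0 1 -20 0 0.8" --pt "0 0 0 1 -35 -10 0.8" --pt "0 0 0 1 -40 -35 0.8" --pt "0 0 0 1 -40 -65 0.8" --pt "0 0 0 1 -40 -65 0.8"

```text
clock: 11.65
tcp_pos: [0.6275, -0.0892, 0.1204]
orientation: [0.034, -3.129, -0.001]
contact_force: [-2.3, 0.3, -3.1]
grip_width: 0.0233
gripper_force: 40.8
```

Request:
servo_tool --pt "0 0 0 0 0 0 0.8" --pt "0 0 0 0 0 0 0.8" --pt "0 0 0 0 0 0 0.8"

```text
clock: 11.9
tcp_pos: [0.634, -0.0893, 0.129]
orientation: [-0.037, 3.139, -0.0]
contact_force: [0.1, -0.2, -0.9]
grip_width: 0.0232
gripper_force: 40.8
```

```bash
python3 held.py w7; python3 - <<'E'
from h import *
im=np.load('w7.npz')['im']; cv2.imwrite('pics/w7.png',cv2.resize(im[160:340,220:420],None,fx=3,fy=3,interpolation=2))
E
```

```text
[ 0.63395643 -0.08934005  0.12903089] [-3.66871027e-02  3.13917626e+00 -2.49322470e-04] 0.02323500398267158 40.78725457191467 [ 0.13721482 -0.16252479 -0.94770628] Rz [ 2.2e-03 -1.0e-04 -1.0e+00] toolx deg -178.66083421961847
200 [(28, -26, 67), (25, -22, 79), (25, -18, 80), (25, -8, 78), (25, 0, 79), (25, 8, 80), (26, 18, 78), (25, 22, 80), (28, 26, 67)]
207 [(23, -26, 68), (20, -22, 80), (20, -18, 80), (20, -8, 79), (20, 0, 79), (20, 8, 79), (21, 18, 78), (21, 22, 78), (23, 26, 67)]
214 [(19, -26, 67), (15, -22, 79), (15, -18, 79), (15, -8, 80), (15, 0, 79), (16, 8, 78), (16, 18, 78), (15, 22, 80), (19, 26, 66)]
221 [(14, -27, 67), (10, -22, 80), (10, -18, 79), (25, -7, 26), (25, 0, 26), (25, 7, 27), (25, 14, 26), (10, 22, 79), (14, 27, 68)]
228 [(9, -27, 67), (5, -22, 79), (6, -18, 78), (25, -6, 13), (25, 0, 12), (25, 6, 14), (25, 14, 14), (6, 22, 79), (9, 27, 67)]
235 [(4, -27, 67), (-1, -23, 81), (23, -13, 6), (23, -6, 6), (23, 0, 7), (23, 6, 7), (23, 13, 7), (23, 16, 7), (4, 27, 68)]
242 [(-1, -27, 68), (-5, -23, 80), (19, -13, 7), (20, -6, 6), (20, 0, 6), (20, 6, 5), (20, 13, 
[... 432 characters left out ...]
70 [(-22, -28, 68), (-27, -23, 80), (3, -14, 8), (15, -5, -21), (15, 0, -20), (15, 6, -20), (14, 12, -18), (-26, 23, 79), (-21, 28, 67)]
277 [(-27, -28, 67), (-27, -22, 67), (-27, -18, 67), (15, -5, -29), (15, 0, -27), (15, 5, -28), (14, 12, -26), (-27, 22, 68), (-26, 28, 66)]
284 [(-32, -28, 66), (-32, -22, 67), (-32, -18, 68), (15, -5, -35), (15, 0, -35), (15, 5, -34), (14, 11, -33), (-32, 22, 67), (-32, 28, 67)]
291 [(-44, -30, 80), (-43, -24, 80), (13, -10, -37), (15, -4, -40), (15, 0, -41), (15, 5, -41), (15, 11, -40), (-43, 24, 78), (-43, 29, 78)]
298 [(-49, -30, 79), (-50, -24, 80), (15, -10, -47), (15, -4, -48), (15, 0, -47), (15, 5, -48), (15, 10, -47), (12, 13, -42), (-50, 30, 81)]
```

```bash
cat > mk.py <<'E'
from h import *
import sys
Z=np.load(sys.argv[1]);im,W=Z['im'],Z['W'];R=cv2.Rodrigues(Z['q'])[0];T=(W-Z['p'])@R*1000
h=cv2.cvtColor(im,cv2.COLOR_BGR2HSV).astype(int)
zb=np.median(T[200:215,300:340,2])
m=((h[...,0]<10)|(h[...,0]>170))&(h[...,1]>70)&(abs(T[...,2]-zb)<6)&(abs(T[...,1])<25)&(abs(T[...,0])<40)
P=T[m];print('bed z',zb,len(P))
far=P[abs(P[:,1])<12]
print('near line x',np.percentile(far[:,0],[5,50,95]),'slope',np.polyfit(far[:,1],far[:,0],1))
for s in(-1,1):
    q=P[(P[:,1]*s>13)&(P[:,0]<P[:,0].max()-5)]; print('side',s,len(q),np.percentile(q[:,1],[5,50,95]) if len(q) else '', (q[:,0].min(),q[:,0].max()) if len(q) else '')
v,u=np.mgrid[0:480,0:640]
b=(abs(T[...,2]-6.5)<2.5)&(abs(T[...,0])<30)&(abs(T[...,1])<22)&(u>280)&(u<370)
B=T[b];q=B[(B[:,0]>17)&(B[:,0]<22)];print('block y',np.percentile(q[:,1],[1,99]),'x max',np.percentile(B[:,0],98),len(B))
fr=T[(abs(T[...,0]-25)<2)&(T[...,2]>11)&(T[...,2]<28)&(abs(T[...,1])<22)];print('front x',np.median(fr[:,0]),'y',np.percentile(fr[:,1],[1,99]),'z max',np.percentile(fr[:,2],98),'slope',np.polyfit(fr[:,1],fr[:,0],1))
E
python3 mk.py w7.npz
```

```text
bed z 79.06011314101775 422
near line x [13.59889885 29.01552731 30.2017918 ] slope [-1.4449986e-02  2.8146726e+01]
side -1 85 [-17.41346574 -16.41874494 -15.07659517] (np.float64(8.110312925349964), np.float64(25.37940747529561))
side 1 80 [15.66618415 16.98875326 17.91670182] (np.float64(11.244556492104111), np.float64(25.146280573325562))
block y [-13.09918778  16.32581103] x max 25.069764064747098 1505
front x 24.93260432147894 y [-12.99384426  16.43907865] z max 27.519825896135256 slope [-9.24204748e-03  2.49246290e+01]
```

View pics/w7.png

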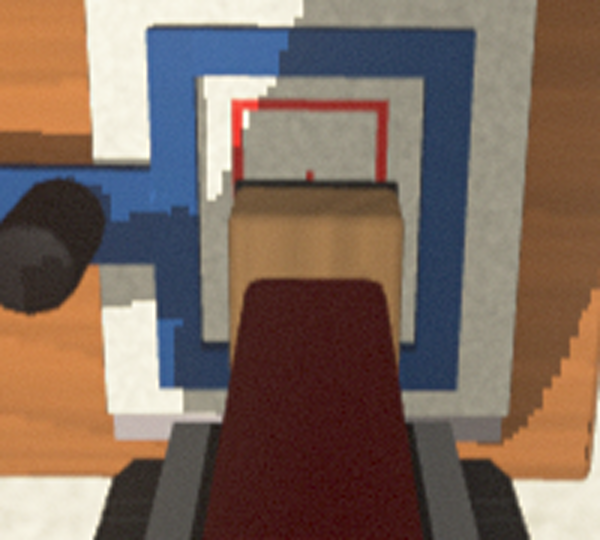

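The last view shows the block's near edge at (315,185) of the crop, inside the mark's outline (near line y≈103, sides x≈237 and 383). The mark is offset from the stamp by tool (+2.5, −1.4) mm, i.e. a world shift of (−2.5, −1.5), with yaw within 0.01 rad. The face is about 50 mm above the bed. I'll correct and descend 45 mm first.

Request:
servo_tool --pt "0 0 0 -2.5 -1.5 0 0.8" --pt "0 0 0 -2.5 -1.5 -10 0.8" --pt "0 0 0 -2.5 -1.5 -20 0.8" --pt "0 0 0 -2.5 -1.5 -25 0.8" --pt "0 0 0 -2.5 -1.5 -25 0.8"

```text
clock: 12.37
tcp_pos: [0.6289, -0.0906, 0.1005]
orientation: [0.036, -3.138, -0.0]
contact_force: [-0.3, 0.3, -1.7]
grip_width: 0.0236
gripper_force: 40.9
```

Request:
servo_tool --pt "0 0 0 0 0 0 0.8" --pt "0 0 0 0 0 0 0.8" --pt "0 0 0 0 0 0 0.8"

```text
clock: 12.62
tcp_pos: [0.6306, -0.0911, 0.1028]
orientation: [-0.036, 3.141, -0.0]
contact_force: [-1.2, -0.1, -1.6]
grip_width: 0.0235
gripper_force: 40.9
```

```bash
python3 - <<'E'
from h import *
o,im,d=grab('wrist'); W=world('wrist',d,None,o); np.savez('w8.npz',im=im,W=W,p=o['tcp_pos'],q=o['orientation']);print(o['tcp_pos'],o['contact_force'],o['qvel'].round(3))
E
python3 mk.py w8.npz
```

```text
[ 0.63063939 -0.09113169  0.10283771] [-1.21859744 -0.09609792 -1.59283449] [ 0.    -0.003  0.    -0.001  0.     0.     0.   ]
bed z 52.81155815874153 378
near line x [24.16725035 25.47096766 26.75971177] slope [-1.45870983e-02  2.55223170e+01]
side -1 27 [-15.65108459 -14.84164167 -13.25120184] (np.float64(16.2505500667388), np.float64(21.71686526918883))
side 1 45 [17.46236237 19.3084991  20.02822015] (np.float64(11.972732993258791), np.float64(21.832988852902915))
block y [-13.10235065  16.05415438] x max 25.020330557519053 1511
front x 24.94667580301638 y [-12.96096786  16.37222313] z max 27.462191560895068 slope [-9.75173584e-03  2.49345355e+01]
```

Request:
servo_tool --pt "0 0 0 1 0.5 -6 0.8" --pt "0 0 0 1 0.5 -12 0.8" --pt "0 0 0 1 0.5 -16 0.8" --pt "0 0 0 1 0.5 -19 0.8" --pt "0 0 0 1 0.5 -19 0.8"

```text
clock: 13.08
tcp_pos: [0.6306, -0.0904, 0.0824]
orientation: [0.036, -3.14, -0.0]
contact_force: [0.2, 0.0, -1.7]
grip_width: 0.0232
gripper_force: 40.9
```

Request:
servo_tool --pt "0 0 0 0 0 -1.5 0.8" --pt "0 0 0 0 0 -3 0.8" --pt "0 0 0 0 0 -4 0.8" --pt "0 0 0 0 0 -4 0.8" --pt "0 0 0 0 0 -4 0.8"

```text
clock: 13.5
tcp_pos: [0.6314, -0.0906, 0.0796]
orientation: [-0.036, 3.141, 0.0]
contact_force: [0.2, 0.1, -0.7]
grip_width: 0.0235
gripper_force: 40.9
```

Request:
servo_tool --pt "0 0 0 0 0 -1 0.8" --pt "0 0 0 0 0 -2 0.8" --pt "0 0 0 0 0 -3 0.8" --pt "0 0 0 0 0 -3 0.8" --pt "0 0 0 0 0 -3 0.8"

```text
clock: 13.92
tcp_pos: [0.6316, -0.0906, 0.0768]
orientation: [-0.036, 3.141, 0.0]
contact_force: [-0.3, 0.6, 0.6]
grip_width: 0.0234
gripper_force: 41.2
```

```bash
cat > chk.py <<'E'
from h import *
for i in range(4):
    o,im,d=grab('wrist'); print(o['tcp_pos'].round(4),o['contact_force'].round(2),o['gripper_force'])
W=world('wrist',d,None,o); np.savez('w9.npz',im=im,W=W,p=o['tcp_pos'],q=o['orientation'])
h=cv2.cvtColor(im,cv2.COLOR_BGR2HSV)
x,y,z=W[...,0],W[...,1],W[...,2]
bed=(h[...,1]<50)&(abs(x-.63)<.05)&(abs(y+.091)<.045)&(z>.03)&(z<.056);print('bed z',bed.sum(),np.percentile(z[bed],[10,50,90]))
E
python3 chk.py; python3 mk.py w9.npz
```

```text
[ 0.6316 -0.0906  0.0768] [-0.3   0.55  0.58] 41.21147811412811
[ 0.6316 -0.0906  0.0768] [-1.16 -0.23  0.36] 41.207186579704285
[ 0.6315 -0.0906  0.0768] [ 0.51 -0.51  0.66] 41.203595995903015
[ 0.6315 -0.0906  0.0768] [0.58 0.7  0.88] 41.20006620883942
bed z 8338 [0.04704621 0.04786522 0.04868765]
bed z 15.457914170638745 1Traceback (most recent call last):
  File "mk.py", line 9, in <module>
    print('near line x',np.percentile(far[:,0],[5,50,95]),'slope',np.polyfit(far[:,1],far[:,0],1))
                        ~~~~~~~~~~~~~^^^^^^^^^^^^^^^^^^^^
    return _quantile_unchecked(
        a, q, axis, out, overwrite_input, method, keepdims, weights)
    return _ureduce(a,
                    func=_quantile_ureduce_func,
    ...<5 lines>...
                    overwrite_input=overwrite_input,
                    method=method)
    r = func(a, **kwargs)
    result = _quantile(arr,
                       quantiles=q,
    ...<2 lines>...
                       out=out,
                       weights=wgt)
    slices_having_nans = np.isnan(arr[-1, ...])
                                  ~~~^^^^^^^^^
IndexError: index -1 is out of bounds for axis 0 with size 0
```

The bed has sunk 2 mm at about 2 N of contact. 5 mm more.

Request:
servo_tool --pt "0 0 0 0 0 -1 0.8" --pt "0 0 0 0 0 -2 0.8" --pt "0 0 0 0 0 -3 0.8" --pt "0 0 0 0 0 -4 0.8" --pt "0 0 0 0 0 -5 0.8"

```text
clock: 14.53
tcp_pos: [0.6316, -0.0906, 0.0718]
orientation: [-0.036, 3.141, -0.0]
contact_force: [0.1, 0.3, 4.7]
grip_width: 0.0237
gripper_force: 41.6
```

Request:
servo_tool --pt "0 0 0 0 0 0 0.8" --pt "0 0 0 0 0 0 0.8" --pt "0 0 0 0 0 0 0.8" --pt "0 0 0 0 0 0 0.8" --pt "0 0 0 0 0 0 0.8"

```text
clock: 14.95
tcp_pos: [0.6315, -0.0906, 0.0717]
orientation: [-0.036, 3.141, -0.0]
contact_force: [1.0, 0.3, 3.7]
grip_width: 0.0237
gripper_force: 41.6
```

```bash
python3 chk.py; python3 - <<'E'
from h import *
Z=np.load('w9.npz');im,W=Z['im'],Z['W'];R=cv2.Rodrigues(Z['q'])[0];T=(W-Z['p'])@R*1000;z=W[...,2]
h=cv2.cvtColor(im,cv2.COLOR_BGR2HSV).astype(int)
b=(h[...,0]>100)&(h[...,0]<125)&(h[...,1]>100)&(z>.055)&(z<.068);print('blue',cv2.minAreaRect((W[b][:,:2]*1000).astype(np.float32)))
f=lambda n,m: print(n,m.sum(),np.percentile(T[m],[1,50,99],axis=0).round(1).tolist())
f('front',(abs(T[...,0]-25)<2)&(T[...,2]>11)&(T[...,2]<28)&(abs(T[...,1])<22))
hd=(abs(T[...,1])<10)&(abs(T[...,0]-15)<3)&(T[...,2]>-45)&(T[...,2]<-2);f('handle',hd);print('tilt',np.polyfit(T[hd][:,2],T[hd][:,0],1),'Rz',R[:,2])
m=((h[...,0]<10)|(h[...,0]>170))&(h[...,1]>70)&(T[...,2]>30)&(T[...,2]<45)&(abs(T[...,1])<25)&(T[...,0]>15)&(T[...,0]<40);f('red',m)
# window inner edges along bed row
w=(h[...,1]<60)&(z>.035)&(z<.047)&(T[...,0]>23)&(T[...,0]<40)&(abs(T[...,1])<30);f('bed in window',w)
E
```

```text
[ 0.6315 -0.0906  0.0717] [1.02 0.26 3.7 ] 41.610846519470215
[ 0.6315 -0.0905  0.0717] [ 0.49 -0.09  5.03] 41.60832345485687
[ 0.6315 -0.0906  0.0717] [ 0.94 -0.07  3.86] 41.60535156726837
[ 0.6315 -0.0906  0.0717] [0.49 0.03 3.85] 41.6016161441803
bed z 8183 [0.0419921  0.04278636 0.04364042]
blue ((622.756103515625, -155.75509643554688), (69.37871551513672, 203.05381774902344), 1.5612531900405884)
front 541 [[23.8, -15.5, 11.3], [24.9, 1.8, 20.4], [26.9, 18.6, 27.9]]
handle 1783 [[14.0, -9.7, -44.7], [15.0, 0.2, -27.3], [15.6, 9.8, -2.8]]
tilt [-6.71362315e-04  1.49281944e+01] Rz [ 4.30591350e-04 -5.78768304e-05 -9.99999906e-01]
red 6 [[23.5, -13.5, 30.0], [25.9, 0.4, 30.2], [27.4, 6.7, 30.8]]
bed in window 607 [[23.1, -24.4, 25.9], [27.9, 0.7, 28.8], [29.9, 28.1, 30.4]]
```

The bed has sunk 7 mm at about 5.5 N, and the stamp's computed position matches the mark at (0.6285, -0.0890). It is upright and the template is untouched, so I'm handing in.

```bash
python3 -c "
from bench import r
print(r.hand_in())"
```

```text
the job is handed in; nothing more can be done
None
```

I handed the job in at about 15 s with the template arm seated and the red stamp still held on the mark; by my measurements it is centred, upright, in line with the oblong and pressing at about 5.5 N with the bed sunk 7 mm, but the hand-in returned no verdict.

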